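Set the veneer cast to its mark and bring the curing lamp to it

ROBOT

A 6-joint arm with a two-finger parallel gripper is mounted at the origin on the work surface. World frame = base frame: x ahead of the robot, y to its left, z up, the work surface at z = 0. Lengths are in mm, angles in degrees, forces in N, time in s.
With the tool pointing down it reaches from about 300 to 850 mm from the base axis. Payload 4.2 kg.
Tool frame: the origin (TCP) lies at the very end of the fingers, on their centre line; the grasp point (between the pads) lies env.grip_point_offset behind it (env.grip_point_offset is the distance from the TCP to the grasp point, in mm); z points along the fingers, y is the direction in which the jaws open and shut (so a half turn about z gives the same grasp; the last joint's range is limited). The gripper opens to 91 mm and grips with 3 to 60 N. Pads are 32 mm wide; open, the fingers measure 118 mm over their backs; the gripper's body (76 mm by 178 mm) begins 60 mm behind the grasp point.
Start: joints at [63.77, 18.312, 89.639, -0, 72.044, -1.146], TCP at [243.774, 520.785, 213.976] pointing down, gripper open.
Joint ranges: [-177.97, 177.97], [-48.28, 115.42], [12.27, 149.76], [-77.06, 257.06], [2.81, 150.46], [-146.56, 146.56]. Speed limits (degrees/s): [147.25, 147.25, 180, 180, 180, 180].

INTERFACE

Orientations are given as [roll, pitch, yaw] about the fixed x, y, z axes, in that order (R = Rz(yaw) Ry(pitch) Rx(roll)).
In Python, from workcell import env, grab_frame, camera_params gives the robot as it stands. The module is installed in compiled form; this text tells all that it offers.
- The arm moves only by the shell command python3 -m creep 'ROWS' [OPENING] [FORCE]. ROWS is a JSON object of lists of equal length, an entry for each row: "offset": the shift along the tool's x, y, z in m, a list of three; "rotation": the turn, a rotation vector about the tool's x, y, z in degrees, a list of three. A call has 1 to 5 rows; each row shifts and turns the commanded pose from where the row before left it, along the tool's axes as they then stand; what a row does not reach is not made up. A row lasts 1/8 s, in which the tool goes at most 62.5 mm and 10.7 degrees, less where a joint would pass 70% of its speed; a pose out of reach is approached as far as the arm can. A call is refused whole if a number of a shift passes 0.0625 or a number of a turn 10.7, either way. A call with a gripper value outside its range is refused whole. OPENING is the closure, from 0 (fully open) to 1 (shut), set as the call begins (- or left out, the last holds). The fingers move at their own pace and stop on an object; FORCE is the grip in N (left out, the last holds). Time passes only in rows, so rows that do not move let the fingers close. It gives the time, the measured TCP pose, the force and the opening at its end, in the units of the state.
- env.state(): the state, without advancing time (a new reading comes with each control period).
- grab_frame(name): name is "side" or "top" or "wrist"; returns the picture (400x640x3 uint8, red, green, blue); there is no depth.
- camera_params(name): a dict with "mtx" (3x3 intrinsics, pixels), "R" (3x3) and "t" (3): a world point X has camera coordinates R X + t. Camera axes: x right, y down, z forward; pixel columns grow to the right and rows downward; lengths in mm; the calibration is good to about 2 mm. The wrist camera is an equidistant fisheye: a pixel r from the principal point sees the ray r / f radians off the axis. A picture is of the moment at which its call begins: read the wrist's pose just before it. camera_params takes no time and is no camera call; for the wrist camera it gives the pose at the moment of the call.
- env.job_done(): hands the job in, once; it reports no verdict.
The state is a dict: "time_s": time; "qpos": joint angles; "qvel": joint speeds; "effort": joint torques, N m; "ee_pos": TCP position; "ee_rot": TCP orientation; "force": force on the tool from outside, world axes, zero at the start; "torque": the same for the moment, N m; "gripper_width": finger opening in mm.
Only numpy, scipy, OpenCV 4.12 (cv2) and the standard library are available. Lean on these libraries where they do the work, as an engineer would, in place of code of your own. Each camera call takes 0.05 s, during which the arm holds its last target.

TASK

Get the white veneer on the clamped stone cast ready for curing: turn the cast on its rotary stand until the veneer faces the yellow index line on the base, and let go of it. Then draw the blue curing lamp up out of its charging stand, tip it over to a slant of about 45 degrees and hold its lens roughly a centimetre from the veneer, shining down at it from straight in front (the index-line side). Never touch the soft veneer, leave the other things on the bench where they are, and finish still holding the lamp there, steady and touching nothing but the gripper.

Things in the scene. Friction and masses are not known exactly. Their poses are not given: they have to be found in the camera images.
- model_stand: rotary model stand fixed to the bench: round grey base 110 mm across, 14 mm high at the rim, with a neck 36 mm thick up to 50 mm. Origin under its centre on the turning axis, z up; +x points along the yellow index line painted on the base from the neck to the rim.
- cast (a joint): turn of the clamp head that holds the cast, rad, about the vertical axis, positive anticlockwise from above; 0 = the veneer faces the index line. Range 2.4 rad either way, light friction (0.05 N m), stays where it is left. The clamp jaws reach 19 mm from the axis to +x and -x of the cast, 52 to 68 mm up; the black clamp screw reaches 42 mm to -x.
- cast_base (a point): centre of the cast's blue-grey stone base, a block 24 mm (its x) by 48 mm (its y) by 18 mm high, on the turning axis 67 mm above the bench; this frame turns with it. Its +y and -y ends are bare, 9 mm past the clamp, with nothing below them down to the stand's base: the cast can be pinched across the 48 mm. Its tan teeth rise to 90 mm above the bench.
- veneer (a point): soft white veneer on the middle tooth of the cast: its face is 8 by 9.5 mm, 2 mm thick, and it wraps over the tooth's biting edge (top at 91.5 mm). This point is the centre of the face's outer surface, 85 mm above the bench and 10 mm from the turning axis; +x points straight out of the veneer (level), z up.
- lamp_stand: white charging stand fixed to the bench: a slab 100 by 80 mm, 18 mm high, and on it a square turret 50 by 50 mm, up to 90 mm, with a round well 24 mm wide and 72 mm deep from the top. Origin under the centre of the well, z up.
- lamp_handle (a point): centre of the curing lamp's blue handle: a square bar 26 by 26 mm (flats square to x and y of this frame), 83 mm long with its cap. z runs along the lamp from lens to butt. The lamp stands lens down in the well, this point 133 mm above the bench. Lamp 156 mm long, about 150 g, balance point 13 mm from this point towards the lens.
- lamp_tip (a point): centre of the lamp's lens at the tip of its light guide, 113 mm from the handle's centre; same axes. From the lens up: light guide 10 mm thick, 40 mm long; collar 21 mm thick; orange glare disc 48 mm across at 70 to 73 mm, which rests on the stand's turret; then the handle.
- lamp_spot (a point): point of best light, on the lamp's axis 8 mm beyond the lens; same axes.
- arch_tan: loose tan stone full-arch cast, about 60 mm across and 28 mm high, behind the stands; origin under it. A bystander.
- arch_white: loose white stone full-arch cast, same size, behind the stands. A bystander.
- resin_jar: small amber jar with black cap, 36 mm across, 46 mm high, between the two stands. A bystander.
- mixing_bowl: blue mixing bowl, 110 mm across, 62 mm high, on the left. A bystander.
- bur_block: aluminium bur block 75 by 50 mm, 43 mm high with its burs, in the middle behind the jar. A bystander.
- handpiece_rest: black handpiece rest 120 by 40 mm, 44 mm high, on the right. A bystander.
- spatula: plaster spatula 170 mm long with wooden handle, lying near the robot. A bystander.
There are look-alikes about, which are no part of the job. What is shaped like the part that bears lamp_handle but green is not meant. What is shaped like the model_stand but red is not meant.

How it is judged (in metres and radians):
On the way, in this order (a step that is already met when the one before it is completed fails the run):
1. the cast is turned so that the veneer faces the index line (within 0.15 rad) and is let go, at rest (value of joint cast between -0.15 and 0.15 rad and contact force between the fingers and model_stand below 0.1 N and velocity of joint cast between -0.05 and 0.05 rad/s), for 0.3 s.
2. the lamp is drawn out: its lens is above the top of the charging stand and the fingers hold it (z of lamp_tip in the frame of lamp_stand above 0.092 m and contact force between lamp and lamp_stand below 0.05 N and contact force between the fingers and lamp above 1 N), for 0.1 s.
At the end, for the whole second after the job is handed in: The veneer faces the index line within 0.17 rad; the lamp is in the fingers, still, touching neither stand, slanted 32 to 58 degrees from upright, its best-light point (8 mm past the lens) within 10 mm of the veneer and its handle in front of the veneer, at most 35 mm off to either side (value of joint cast between -0.17 and 0.17 rad and distance between lamp_spot and veneer below 0.01 m and angle between lamp_handle's own z axis and vertical between 0.56 and 1.01 rad and x of lamp_handle in the frame of veneer above 0.05 m and y of lamp_handle in the frame of veneer between -0.035 and 0.035 m and height (world z) of lamp_handle above 0.13 m and contact force between the fingers and lamp above 1 N and contact force between lamp and model_stand below 0.05 N and contact force between lamp and lamp_stand below 0.05 N and linear speed of lamp below 0.02 m/s); the arm keeps its last pose, push and grip.
It fails at once if the soft veneer is touched (contact force between anything else and cast_c0 above 0.2 N or contact force between anything else and cast_c1 above 0.2 N).
It fails at once if a bystander is pushed more than 15 mm (distance of any of arch_tan, arch_white, resin_jar, mixing_bowl, bur_block, handpiece_rest, spatula from where it was at the start of the episode above 0.015 m).
It also fails if it takes over 61 s, if anything falls off the work surface, if the arm or the gripper's body presses on something with over 40 N, if the wrist force passes 120 N, or if a joint passes its speed limit or range.

## Working session

There is one attempt and no reset: what is moved stays moved. The work goes in short steps, Python scripts to look and compute and a shell command to move; the robot and the scene stay as the last step left them, time stands still between calls to the robot, and variables do not carry over. Pictures are saved under pics/ and viewed, and the job is handed in when it is done.

```bash
mkdir -p pics; ls; python3 - <<'E'
from workcell import env, grab_frame, camera_params
import cv2
print(env.state()); print(env.grip_point_offset)
for n in ["side","top"]:
    p=camera_params(n); print(n,p)
    cv2.imwrite(f"pics/{n}0.png",cv2.cvtColor(grab_frame(n),cv2.COLOR_RGB2BGR))
E
```

```text
pics
{'time_s': 0.0, 'qpos': array([ 6.37712958e+01,  1.83518822e+01,  8.97073181e+01,  1.33588960e-04,
        7.20435023e+01, -1.14670042e+00]), 'qvel': array([ 0.00525396, -0.04840404, -0.06011621, -0.04482087,  0.03445667,
        0.01060766]), 'effort': array([ 1.79686094e-04, -4.12470388e+01, -2.31968540e+01,  7.26274727e-02,
        4.59548912e-02, -1.43536422e-04]), 'ee_pos': array([243.53059841, 520.31668114, 213.111686  ]), 'ee_rot': array([-1.79897320e+02, -2.18230528e-03,  1.54917953e+02]), 'force': array([-1.38216803, -0.42815427,  1.15131626]), 'torque': array([-0.01940782,  0.00383211,  0.04644957]), 'gripper_width': 91.25958886280239}
18.8
side {'mtx': array([[370.94122455,   0.        , 321.90399022],
       [  0.        , 370.94122455, 193.90482866],
       [  0.        ,   0.        ,   1.        ]]), 'R': array([[ 0.72272558, -0.69112217, -0.00422955],
       [-0.48963627, -0.50768798, -0.70887886],
       [ 0.4877746 ,  0.51439582, -0.70531757]]), 't': array([-412.10633071,  366.76197641,  764.58176372])}
top {'mtx': array([[364.09947081,   0.        , 315.96848218],
       [  0.        , 364.09947081, 208.33981838],
       [  0.        ,   0.        ,   1.        ]]), 'R': array([[ 0.02646999, -0.9994407 ,  0.02043568],
       [-0.99602871, -0.02810699, -0.08447964],
       [ 0.08500678, -0.01811835, -0.99621563]]), 't': array([-43.78953814, 587.34525174, 944.3484905 ])}
```

View pics/side0.png

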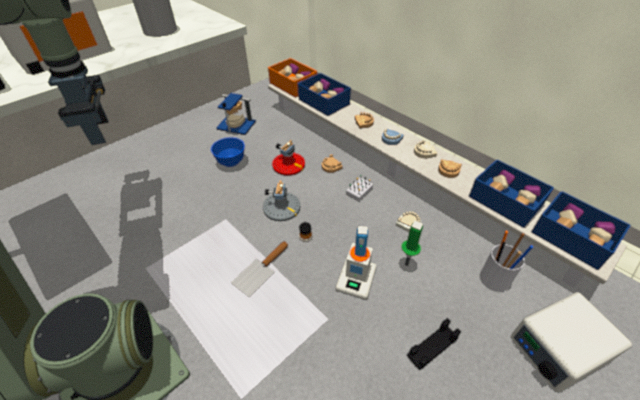

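View pics/top0.png

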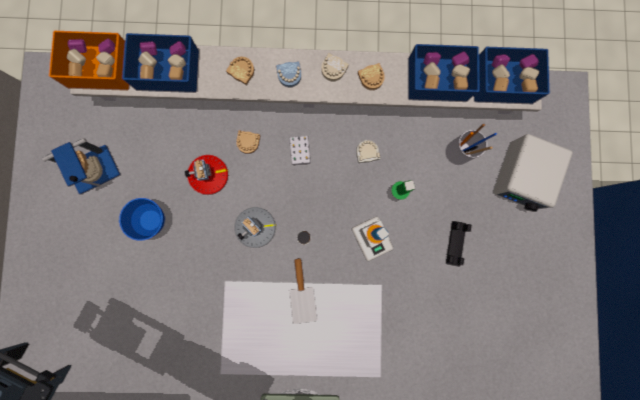

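The stand could be the grey one (top 255,227; side 282,205) or the red look-alike (top 207,174). The lamp could be the blue one in the white turret (top 377,234; side 361,240) or the green look-alike (top 402,190). By the description I choose the grey stand and the blue lamp, and I'll check both in a close crop.

```bash
python3 - <<'E'
import cv2, numpy as np
t=cv2.imread("pics/top0.png"); s=cv2.imread("pics/side0.png")
c=lambda im,x,y:cv2.resize(im[y-30:y+30,x-40:x+40],(400,300),interpolation=cv2.INTER_CUBIC)
cv2.imwrite("pics/crop0.png",np.vstack([np.hstack([c(t,255,227),c(t,376,234)]),np.hstack([c(s,282,200),c(s,358,255)])]))
E
```

```text
(no output)
```

View pics/crop0.png

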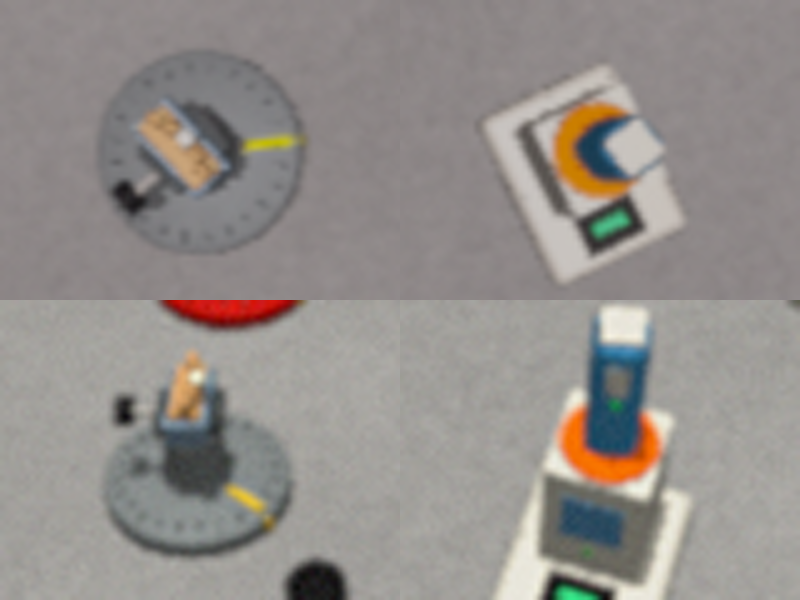

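The crops confirm both choices. The grey stand has its yellow line pointing right (towards world -y) and the veneer turned up and to the right, about +40 deg. The blue lamp stands in the white turret. Next I measure them.

```bash
cat > h.py <<'E'
import numpy as np, cv2
from workcell import env, grab_frame, camera_params
def ray(name,uv,p=None):
    p=p or camera_params(name); K=p["mtx"];R=p["R"];t=p["t"]
    x=(uv[0]-K[0,2])/K[0,0]; y=(uv[1]-K[1,2])/K[1,1]
    if name=="wrist":
        r=np.hypot(x,y); d=np.array([x/r*np.sin(r),y/r*np.sin(r),np.cos(r)]) if r>1e-9 else np.array([0,0,1.])
    else: d=np.array([x,y,1.])
    return -R.T@t, R.T@d
def onz(name,uv,z,p=None):
    o,d=ray(name,uv,p); return o+d*(z-o[2])/d[2]
def proj(name,X,p=None):
    p=p or camera_params(name);K=p["mtx"]; c=p["R"]@np.array(X,float)+p["t"]
    if name=="wrist":
        r=np.hypot(c[0],c[1]); th=np.arctan2(r,c[2]); q=c[:2]/r*th
    else: q=c[:2]/c[2]
    return np.array([K[0,0]*q[0]+K[0,2],K[1,1]*q[1]+K[1,2]])
def tri(a,b):
    (o1,d1),(o2,d2)=a,b
    A=np.stack([d1,-d2],1); s=np.linalg.lstsq(A,o2-o1,rcond=None)[0]
    p,q=o1+d1*s[0],o2+d2*s[1]; return (p+q)/2,np.linalg.norm(p-q)
def mask(im,lo,hi):
    return cv2.inRange(cv2.cvtColor(im,cv2.COLOR_RGB2HSV),np.array(lo),np.array(hi))
def blobs(m,mn=8):
    n,l,s,c=cv2.connectedComponentsWithStats(m)
    return [(s[i,4],c[i].round(1),s[i,:4]) for i in range(1,n) if s[i,4]>=mn]
E
python3 - <<'E'
from h import *
t=cv2.cvtColor(cv2.imread("pics/top0.png"),cv2.COLOR_BGR2RGB); s=cv2.cvtColor(cv2.imread("pics/side0.png"),cv2.COLOR_BGR2RGB)
print("centre base",onz("top",(255.3,227.3),14))
my=mask(t[197:257,215:295],(22,120,120),(35,255,255)); print("yellow",blobs(my,3))
for uv in [(264,226.6),(275,225)]: print(onz("top",uv,14))
print("screw",onz("top",(240.5,236.3),60),"teeth mid",onz("top",(251.5,226),90))
# side base centre approx
print("side base",onz("side",((105+290)/2/5+242,(415+548)/2/5-60+170),14))
# lamp: glare disc top z=93, side view disc
print("lamp disc",onz("top",(336+(556+645)/2/5-80-0,204+150/5-60),93), "x")
mo=mask(s,(3,150,150),(14,255,255)); print([b for b in blobs(mo,20)])
mo=mask(t,(8,150,120),(22,255,255)); print([b for b in blobs(mo,20)])
E
```

```text
centre base [533.85973231 132.89191358  14.        ]
yellow [(np.int32(20), array([53.4, 28.2]), array([49, 27, 10,  3], dtype=int32))]
[536.3590578  109.77685861  14.        ]
[541.43616845  80.57678446  14.        ]
screw [508.70048292 162.69488664  60.        ] teeth mid [534.63201527 131.23446719  90.        ]
side base [526.80020537 124.01361401  14.        ]
lamp disc [ 673.09764888 -174.80203362   93.        ] x
[(np.int32(46), array([306.9,  67.7]), array([291,  59,  26,  17], dtype=int32)), (np.int32(103), array([286.7,  74.9]), array([268,  66,  40,  16], dtype=int32)), (np.int32(30), array([298.1, 165.3]), array([293, 162,  10,   8], dtype=int32)), (np.int32(50), array([275.3, 250.8]), array([264, 243,  22,  19], dtype=int32)), (np.int32(138), array([359.2, 255.1]), array([350, 247,  20,  15], dtype=int32))]
[(np.int32(1019), array([89.2, 59.4]), array([49, 31, 71, 49], dtype=int32)), (np.int32(33), array([221.5, 170.2]), array([215, 168,  13,   6], dtype=int32)), (np.int32(114), array([372.4, 233.7]), array([367, 225,  14,  18], dtype=int32)), (np.int32(145), array([298.9, 273.6]), array([296, 259,   7,  31], dtype=int32))]
```

```bash
python3 -m creep '{"offset":[[-0.02,-0.01,0],[-0.043,-0.023,0],[-0.052,-0.028,0],[-0.052,-0.028,0],[-0.052,-0.028,0]],"rotation":[[0,0,0],[0,0,0],[0,0,3],[0,0,5],[0,0,5]]}' 0; python3 - <<'E'
from h import *
import numpy as np
from scipy.spatial.transform import Rotation as Ro
s=env.state(); R=Ro.from_euler('xyz',s['ee_rot'],degrees=True).as_matrix(); print(s['ee_pos'],s['ee_rot'])
print("tool delta",R.T@(np.array([534,132,213])-s['ee_pos']))
E
```

```text
time_s: 0.72
ee_pos: [384.2, 313.0, 213.8]
ee_rot: [-180.0, 0.0, 141.7]
force: [0.5, -0.4, -1.0]
gripper_width: 91.1
[384.16591809 312.99138891 213.84348664] [-1.79992822e+02  3.88729537e-02  1.41734274e+02]
tool delta [-229.7308327   -49.31105204    1.00552763]
```

```bash
python3 -m creep '{"offset":[[-0.05,-0.011,0],[-0.05,-0.011,0],[-0.05,-0.011,0],[-0.045,-0.009,0],[-0.025,-0.006,0]],"rotation":[[0,0,3],[0,0,3],[0,0,3],[0,0,3],[0,0,0]]}' 0; python3 -m creep '{"offset":[[0,0,0]],"rotation":[[0,0,0]]}'; python3 - <<'E'
from h import *
s=env.state(); print(s['ee_pos'],s['ee_rot'])
p=camera_params("wrist"); im=grab_frame("wrist"); np.savez("w1.npz",im=im,**p); print(p)
cv2.imwrite("pics/w1.png",im[:,:,::-1])
print(proj("wrist",(534,132,14),p),proj("wrist",(534,132,90),p))
E
```

```text
time_s: 1.35
ee_pos: [510.5, 127.1, 213.8]
ee_rot: [-180.0, 0.0, 129.8]
force: [0.1, 0.7, -0.7]
gripper_width: 91.0
time_s: 1.48
ee_pos: [510.0, 127.9, 213.7]
ee_rot: [-180.0, 0.0, 129.7]
force: [0.3, -0.3, -0.8]
gripper_width: 91.3
[510.0183936  127.92081404 213.67920161] [-1.79954403e+02  3.16524101e-04  1.29707311e+02]
{'mtx': array([[309.70691629,   0.        , 316.66015104],
       [  0.        , 309.70691629, 198.82352283],
       [  0.        ,   0.        ,   1.        ]]), 'R': array([[ 7.69040765e-01,  6.39199729e-01,  8.43261732e-05],
       [ 6.19117702e-01, -7.44912259e-01,  2.48594044e-01],
       [ 1.58964061e-01, -1.91126746e-01, -9.68607761e-01]]), 't': array([-474.91525045, -247.64752203,  333.24874028])}
[333.07240483 189.13114954] [337.02342824 205.90951871]
```

View pics/w1.png

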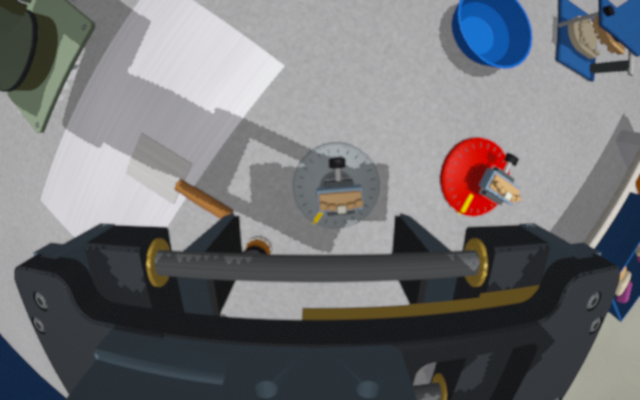

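The wrist view shows the grey stand centred near (336,185), with the screw at (337,162), the veneer at (342,210) and the yellow line at (320,215). I'll crop in to measure it.

```bash
python3 - <<'E'
from h import *
d=np.load("w1.npz"); im=d["im"]
cv2.imwrite("pics/w1c.png",cv2.resize(im[135:235,285:390],(735,600)if 0 else (630,600),interpolation=cv2.INTER_CUBIC)[:,:,::-1])
p={k:d[k] for k in("mtx","R","t")}
a=285;b=135
my=mask(im[b:b+100,a:a+105],(22,110,110),(36,255,255)); 
ys,xs=np.nonzero(my); P=np.array([onz("wrist",(x+a,y+b),14,p)[:2] for x,y in zip(xs,ys)]); print(blobs(my,3),P.mean(0))
v=np.linalg.svd(P-P.mean(0))[2][0]; print("yellow dir",np.degrees(np.arctan2(v[1],v[0])),np.degrees(np.arctan2(-v[1],-v[0])))
E
```

```text
[(np.int32(56), array([32.2, 82.5]), array([28, 78, 10, 11], dtype=int32))] [542.35700285  91.4295266 ]
yellow dir -85.6102491161771 94.3897508838229
```

View pics/w1c.png

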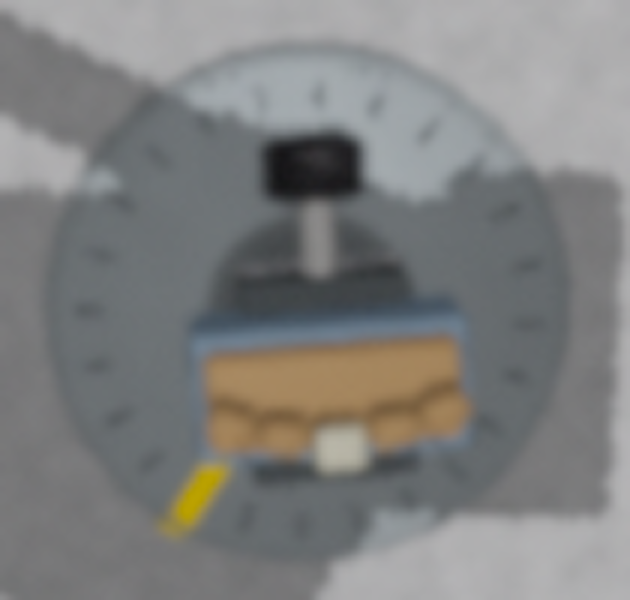

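```bash
python3 - <<'E'
from h import *
d=np.load("w1.npz"); p={k:d[k] for k in("mtx","R","t")}
f=lambda x,y,z: onz("wrist",(x/6+285,y/6+135),z,p)
ed=[f(x,y,14)[:2] for x,y in [(48,298),(570,298),(309,40),(309,558),(130,110),(490,110),(130,485),(490,485)]]
(cx,cy)=np.linalg.lstsq(np.array([[2*e[0],2*e[1],1] for e in ed]),np.array([e@e for e in ed]),rcond=None)[0][:2]
print("centre",cx,cy,[round(np.hypot(*(e-[cx,cy])),1) for e in ed])
C=np.array([cx,cy])
for n,x,y,z in [("yel near",222,468,14),("yel far",170,530,14),("screw head",312,150,62),("shaft",318,235,62),("veneer",342,440,91.5),("blockL back",197,348,76),("blockR back",466,335,76),("blockL",207,455,76),("blockR",468,440,76)]:
    q=f(x,y,z)[:2]-C; print(n,(q+C).round(1),np.hypot(*q).round(1),np.degrees(np.arctan2(q[1],q[0])).round(1))
E
```

```text
centre 535.1075361094056 138.07869861949268 [np.float64(53.8), np.float64(53.6), np.float64(54.2), np.float64(54.5), np.float64(54.4), np.float64(53.9), np.float64(53.5), np.float64(54.3)]
yel near [543.2  99.9] 39.0 -78.0
yel far [543.6  82.4] 56.3 -81.4
screw head [508.  165.1] 38.3 135.1
shaft [518.6 154.3] 23.1 135.5
veneer [539.1 133.5] 6.0 -49.0
blockL back [513.2 127.4] 24.4 -154.1
blockR back [547.2 158.7] 23.9 59.7
blockL [526.7 113.9] 25.6 -109.2
blockR [560. 145.] 25.8 15.5
```

```bash
python3 -m creep '{"offset":[[-0.0097,0.025,0],[0,0,0.02],[0,0,0.04],[0,0,0.02],[0,0,0]],"rotation":[[0,0,-3.3],[0,0,0],[0,0,0],[0,0,0],[0,0,0]]}' 0; python3 - <<'E'
from h import *
s=env.state(); print(s['ee_pos'],s['ee_rot'])
p=camera_params("wrist"); im=grab_frame("wrist")
cv2.imwrite("pics/w2.png",cv2.resize(im[100:300,200:480],(784,560),interpolation=cv2.INTER_CUBIC)[:,:,::-1])
s2=grab_frame("side");cv2.imwrite("pics/s2.png",cv2.resize(s2[130:250,200:360],(800,600),interpolation=cv2.INTER_CUBIC)[:,:,::-1])
E
```

```text
time_s: 2.15
ee_pos: [533.4, 139.4, 132.5]
ee_rot: [-179.8, -0.1, 133.3]
force: [-0.3, -0.1, 0.1]
gripper_width: 91.1
[533.38745886 139.42795666 132.53584069] [-1.79805651e+02 -1.31734589e-01  1.33291373e+02]
```

View pics/w2.png

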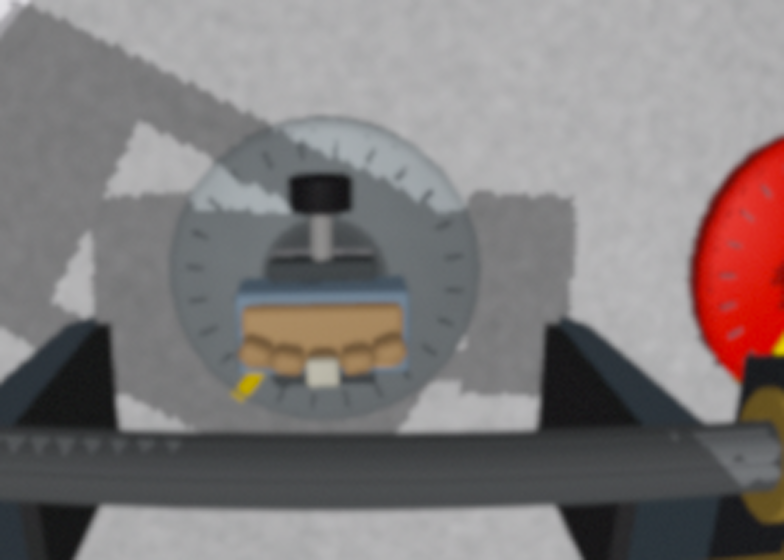

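View pics/s2.png

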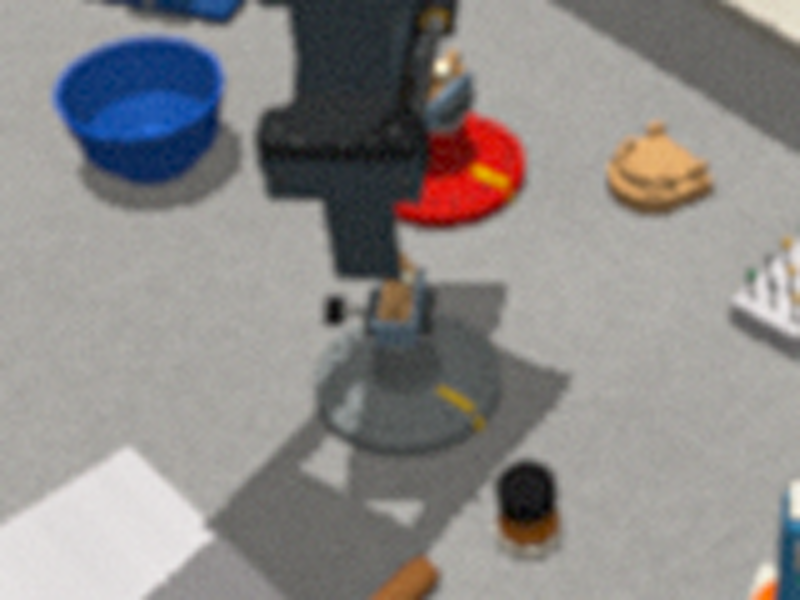

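```bash
python3 -m creep '{"offset":[[-0.003,0,0.02],[0,0,0.03],[0,0,0.022],[0,0,0.012],[0,0,0]],"rotation":[[0,0,0],[0,0,0],[0,0,0],[0,0,0],[0,0,0]]}' 0;python3 -m creep '{"offset":[[0,0,0],[0,0,0],[0,0,0],[0,0,0],[0,0,0]],"rotation":[[0,0,0],[0,0,0],[0,0,0],[0,0,0],[0,0,0]]}' 0.6 10
```

```text
time_s: 2.88
ee_pos: [537.5, 136.9, 50.2]
ee_rot: [180.0, 0.0, 133.2]
force: [-0.5, 0.8, 0.4]
gripper_width: 91.1
time_s: 3.5
ee_pos: [535.0, 135.2, 49.9]
ee_rot: [-179.7, -0.1, 133.3]
force: [-4.8, -4.7, 5.2]
gripper_width: 48.1
```

```bash
python3 -m creep '{"offset":[[0,-0.001,0],[0,0,0],[0,0,0],[0,0,0],[0,0,0]],"rotation":[[0,0,5],[0,0,7],[0,0,7],[0,0,6],[0,0,5]]}';python3 -m creep '{"offset":[[0,0,0],[0,0,0]],"rotation":[[0,0,3.5],[0,0,0]]}'
```

```text
time_s: 4.12
ee_pos: [535.0, 135.3, 49.9]
ee_rot: [-179.8, 0.0, 103.1]
force: [-3.5, -2.7, 3.2]
gripper_width: 47.8
time_s: 4.38
ee_pos: [535.1, 135.3, 49.9]
ee_rot: [-179.8, 0.0, 99.8]
force: [-3.6, -3.7, 5.2]
gripper_width: 48.1
```

```bash
python3 - <<'E'
from h import *
s=env.state(); print(s['ee_pos'],s['ee_rot'])
p=camera_params("wrist"); im=grab_frame("wrist"); np.savez("w3.npz",im=im,**p)
cv2.imwrite("pics/w3.png",cv2.resize(im[100:300,200:480],(784,560),interpolation=cv2.INTER_CUBIC)[:,:,::-1])
E
```

```text
[535.0702342  135.30095803  49.9045789 ] [-1.79803740e+02  4.22796685e-02  9.97598407e+01]
```

View pics/w3.png

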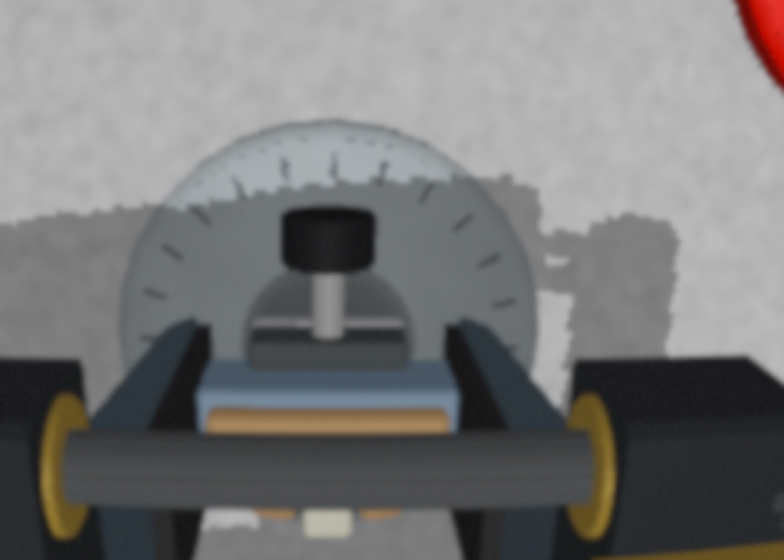

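The screw sits in line at (328,240), opposite the rear tick. I'll release it and rise straight up.

```bash
python3 -m creep '{"offset":[[0,0,0],[0,0,0],[0,0,0],[0,0,0],[0,0,0]],"rotation":[[0,0,0],[0,0,0],[0,0,0],[0,0,0],[0,0,0]]}' 0;python3 -m creep '{"offset":[[0,0,-0.02],[0,0,-0.04],[0,0,-0.06],[0,0,-0.04],[0,0,0]],"rotation":[[0,0,0],[0,0,0],[0,0,0],[0,0,0],[0,0,0]]}' 0
python3 - <<'E'
from h import *
s=env.state(); print(s['ee_pos'],s['ee_rot'])
p=camera_params("wrist"); im=grab_frame("wrist"); np.savez("w4.npz",im=im,**p)
cv2.imwrite("pics/w4.png",im[:,:,::-1])
x,y=proj("wrist",(535,135.5,40),p).astype(int); print(x,y)
cv2.imwrite("pics/w4c.png",cv2.resize(im[y-55:y+55,x-60:x+60],(648,594),interpolation=cv2.INTER_CUBIC)[:,:,::-1]); print(x-60,y-55)
E
```

```text
time_s: 5.05
ee_pos: [536.7, 136.1, 50.0]
ee_rot: [180.0, -0.0, 99.7]
force: [-0.0, -0.2, -0.6]
gripper_width: 90.9
time_s: 5.68
ee_pos: [538.6, 136.5, 213.7]
ee_rot: [179.5, -0.0, 99.7]
force: [-0.2, 0.2, -1.0]
gripper_width: 91.1
[538.57801022 136.54431293 213.71723184] [ 1.79526011e+02 -3.53288973e-02  9.97190919e+01]
311 184
251 129
```

View pics/w4c.png

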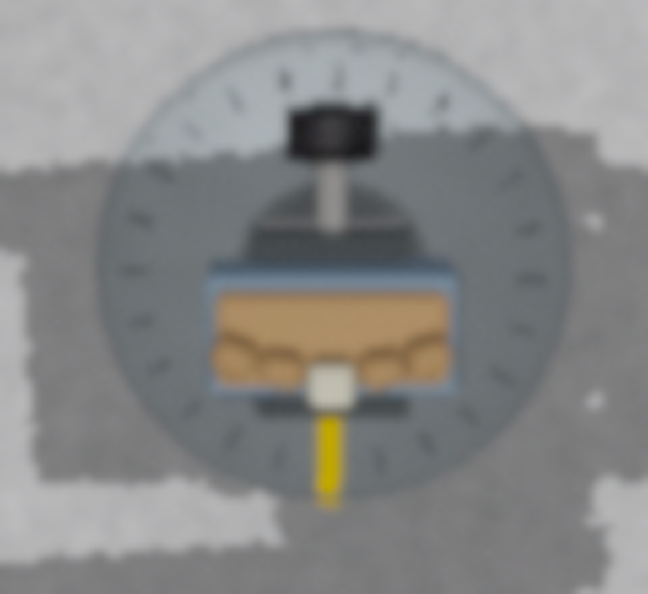

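View pics/w4.png

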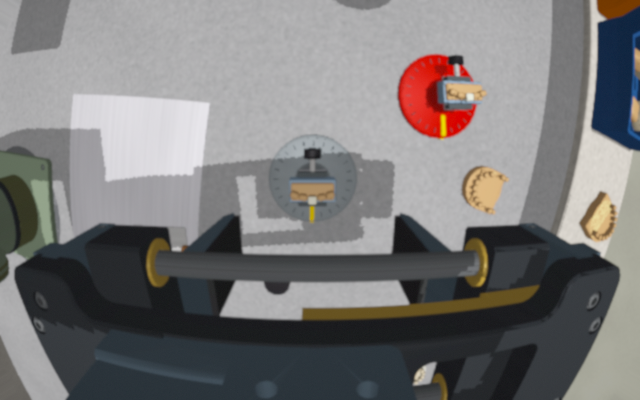

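The veneer now lines up with the yellow line: screw (332,130), veneer (332,387) and line (328,460) in the crop. Next I refine the stand's position.

```bash
python3 - <<'E'
from h import *
d=np.load("w4.npz"); p={k:d[k] for k in("mtx","R","t")}
f=lambda x,y,z: onz("wrist",(x/5.4+251,y/5.4+129),z,p)
ed=[f(x,y,14)[:2] for x,y in [(98,265),(572,265),(335,28),(335,502)]]
(cx,cy)=np.linalg.lstsq(np.array([[2*e[0],2*e[1],1] for e in ed]),np.array([e@e for e in ed]),rcond=None)[0][:2]
C=np.array([cx,cy]); print(C,[round(np.hypot(*(e-C)),1) for e in ed])
for n,x,y,z in [("yel near",330,418,14),("yel far",328,503,14),("screw head",333,125,62),("veneer top centre",332,383,91.5),("BL",210,285,76),("BR",454,285,76),("FL",210,390,76),("FR",452,390,76)]:
    q=f(x,y,z)[:2]; r=q-C; print(n,q.round(1),np.hypot(*r).round(1),np.degrees(np.arctan2(r[1],r[0])).round(1))
E
```

```text
[536.25445966 136.80295235] [np.float64(53.7), np.float64(53.7), np.float64(54.7), np.float64(54.7)]
yel near [540.9 102.8] 34.3 -82.3
yel far [543.8  82.4] 55.0 -82.1
screw head [529.7 174.1] 37.9 100.0
veneer top centre [536.9 131. ] 5.9 -83.6
BL [511.7 141.9] 25.1 168.2
BR [557.  149.6] 24.4 31.7
FL [514.7 121.7] 26.3 -145.0
FR [560.3 129.4] 25.2 -17.0
```

```bash
python3 - <<'E'
from h import *
print("disc top",onz("top",(376,234),93))
print("disc side",onz("side",(359.5,258.7),93))
print("handle cap top: top px", onz("top",((636-400)/5+336,146/5+204),174.5), "side", onz("side",(318+623/5-80,(322)/5-60+225),174.5))
print(tri(ray("top",(383.2,233.2)),ray("side",(362.6,229.5))))
E
```

```text
disc top [ 523.14136765 -176.4248933    93.        ]
disc side [ 508.29502927 -189.86027517   93.        ]
handle cap top: top px [ 523.80500745 -177.54930717  174.5       ] side [ 523.42198638 -177.83764848  174.5       ]
(array([ 523.78044262, -177.6684468 ,  173.72484118]), np.float64(0.11361793327539622))
```

```bash
python3 -m creep '{"offset":[[-0.02,-0.004,-0.02],[-0.045,-0.009,-0.025],[-0.05,-0.01,-0.022],[-0.05,-0.01,-0.02],[-0.05,-0.01,0]],"rotation":[[0,0,0],[0,0,0],[0,0,0],[0,0,0],[0,0,0]]}' 0;python3 -m creep '{"offset":[[-0.05,-0.01,0],[-0.045,-0.008,0],[-0.02,-0.004,0],[0,0,0],[0,0,0]],"rotation":[[0,0,0],[0,0,0],[0,0,0],[0,0,0],[0,0,0]]}' 0
python3 - <<'E'
from h import *
s=env.state(); print(s['ee_pos'],s['ee_rot'],s['qpos'])
p=camera_params("wrist"); im=grab_frame("wrist"); np.savez("w5.npz",im=im,**p)
cv2.imwrite("pics/w5.png",im[:,:,::-1])
print(proj("wrist",(523.7,-177.5,174),p),proj("wrist",(523.7,-177.5,0),p))
E
```

```text
time_s: 6.35
ee_pos: [530.4, -84.7, 296.7]
ee_rot: [180.0, -0.0, 99.7]
force: [0.6, 0.7, -0.7]
gripper_width: 91.2
time_s: 6.98
ee_pos: [528.2, -198.8, 296.4]
ee_rot: [-180.0, -0.1, 99.8]
force: [-0.1, 0.4, -0.1]
gripper_width: 91.3
[ 528.1638048  -198.77510382  296.43468947] [-1.79967870e+02 -8.99153016e-02  9.97775934e+01] [-2.18270945e+01  1.51345594e+01  8.23743189e+01  6.02479374e-02
  8.25656110e+01 -3.16125475e+01]
[315.44073525 172.75000428] [315.88529797 153.88274496]
```

View pics/w5.png

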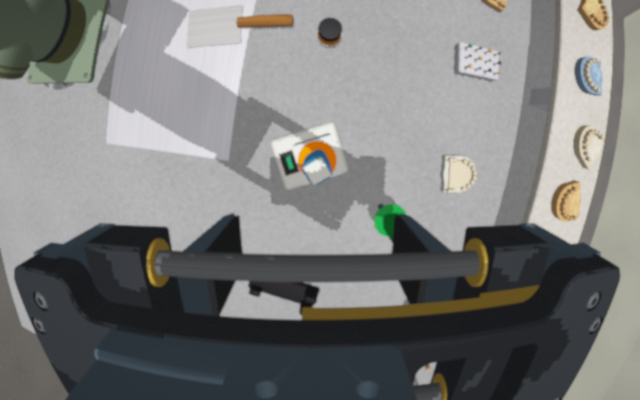

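The lamp's cap is at (316,175) as predicted, and the green look-alike is at (390,218). I'll crop in for the handle's yaw and the clearance to the green lamp.

```bash
python3 - <<'E'
from h import *
d=np.load("w5.npz"); im=d["im"]; p={k:d[k] for k in("mtx","R","t")}
cv2.imwrite("pics/w5c.png",cv2.resize(im[115:200,265:365],(800,680)if 0 else (700,595),interpolation=cv2.INTER_CUBIC)[:,:,::-1])
t=cv2.cvtColor(cv2.imread("pics/top0.png"),cv2.COLOR_BGR2RGB); s=cv2.cvtColor(cv2.imread("pics/side0.png"),cv2.COLOR_BGR2RGB)
for n,i in(("top",t),("side",s)): 
  print(n,blobs(mask(i,(50,150,60),(75,255,255)),15))
E
```

```text
top [(np.int32(149), array([399. , 190.7]), array([392, 182,  17,  17], dtype=int32))]
side [(np.int32(314), array([411.9, 242.9]), array([402, 228,  19,  27], dtype=int32)), (np.int32(37), array([352.9, 284.1]), array([349, 282,   9,   5], dtype=int32))]
```

View pics/w5c.png

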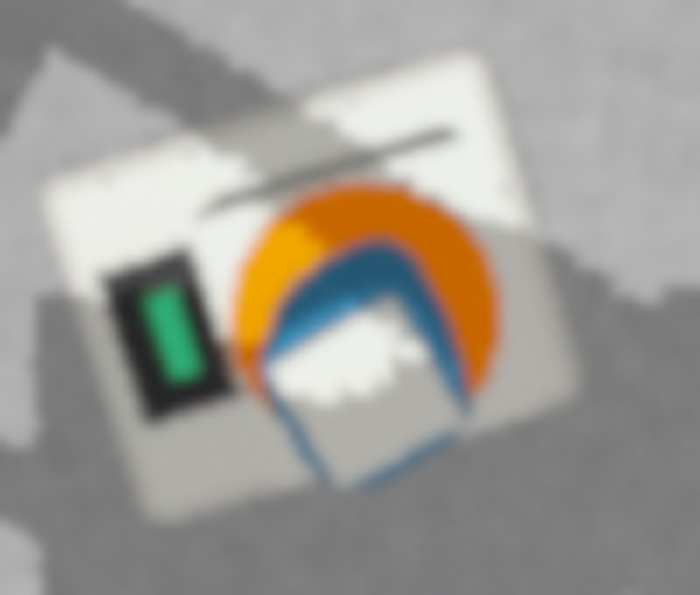

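```bash
python3 - <<'E'
from h import *
d=np.load("w5.npz"); p={k:d[k] for k in("mtx","R","t")}
f=lambda x,y,z: onz("wrist",(x/7+265,y/7+115),z,p)[:2]
c=np.array([f(*q,174.5) for q in [(270,370),(390,295),(462,405),(340,488)]]); print(c.round(1),c.mean(0))
for i in range(4):
    e=c[(i+1)%4]-c[i]; print(np.hypot(*e).round(1),np.degrees(np.arctan2(e[1],e[0])).round(1))
# disc ellipse at z=93: left 235 right 500 top 185
print("disc",f(367,315,93), "diam",np.hypot(*(f(235,315,93)-f(500,315,93))))
print("green",tri(ray("top",(408,186)),ray("side",(414,228))), onz("wrist",(390,218),20,p))
E
```

```text
[[ 511.7 -174.7]
 [ 526.1 -161.7]
 [ 538.4 -175. ]
 [ 523.9 -189.3]] [ 525.01477957 -175.15364376]
19.3 42.0
18.1 -47.0
20.4 -135.4
19.0 129.8
disc [ 525.39169374 -174.93710079] diam 46.035843325475724
green (array([ 636.31677042, -240.81160313,  140.35093988]), np.float64(4.0722711650581696)) [ 652.82631769 -252.19285246   20.        ]
```

The lamp axis measures (525,-175) with its flats at about 42.5 deg. The disc and cap give the same centre, the cap height triangulates to 173.7 (174.5 expected), and the green lamp is 135 mm away. I'll align above the lamp.

```bash
python3 -m creep '{"offset":[[0.024,0.001,0],[0,0,0],[0,0,0.02],[0,0,0.02],[0,0,0]],"rotation":[[0,0,-8],[0,0,-9],[0,0,-9],[0,0,-6.7],[0,0,0]]}' 0
python3 - <<'E'
from h import *
s=env.state(); print(s['ee_pos'],s['ee_rot'],s['qpos'])
p=camera_params("wrist"); im=grab_frame("wrist"); np.savez("w6.npz",im=im,**p)
cv2.imwrite("pics/w6.png",cv2.resize(im[100:300,200:480],(784,560),interpolation=cv2.INTER_CUBIC)[:,:,::-1])
E
```

```text
time_s: 7.65
ee_pos: [524.4, -174.7, 255.8]
ee_rot: [-179.9, -0.2, 132.4]
force: [0.1, -0.8, -0.6]
gripper_width: 91.0
[ 524.35794925 -174.7020088   255.77608987] [-1.79934791e+02 -1.75036225e-01  1.32440922e+02] [-1.96337325e+01  1.50448236e+01  8.82442549e+01  2.50082703e-02
  7.68961161e+01 -6.20804631e+01]
```

View pics/w6.png

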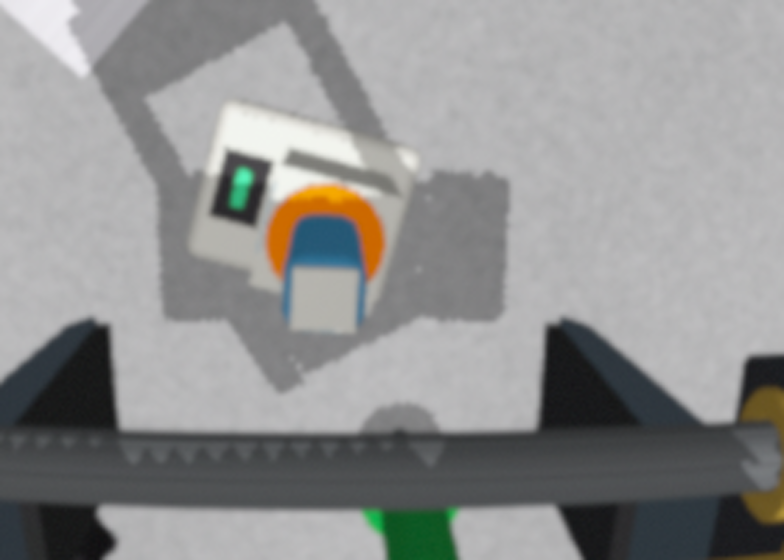

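The handle is square to the jaws, with the cap at (325,298) in the crop and the jaws at 110 and 545. I'll descend and grip.

```bash
python3 -m creep '{"offset":[[0,0,0.03],[0,0,0.045],[0,0,0.04],[0,0,0.025],[0,0,0]],"rotation":[[0,0,0],[0,0,0],[0,0,0],[0,0,0],[0,0,0]]}' 0;python3 -m creep '{"offset":[[0,0,0],[0,0,0],[0,0,0],[0,0,0],[0,0,0]],"rotation":[[0,0,0],[0,0,0],[0,0,0],[0,0,0],[0,0,0]]}' 1 30; python3 -m creep '{"offset":[[0,0,0],[0,0,0]],"rotation":[[0,0,0],[0,0,0]]}'
```

```text
time_s: 8.32
ee_pos: [524.7, -175.7, 116.3]
ee_rot: [-179.9, -0.1, 132.4]
force: [-1.2, -0.2, 0.6]
gripper_width: 91.1
time_s: 8.95
ee_pos: [525.2, -176.4, 117.1]
ee_rot: [180.0, 0.0, 132.4]
force: [0.2, 0.3, -0.1]
gripper_width: 43.9
time_s: 9.2
ee_pos: [525.1, -176.4, 116.9]
ee_rot: [-180.0, -0.0, 132.4]
force: [-0.7, 0.8, 0.1]
gripper_width: 25.8
```

```bash
python3 -m creep '{"offset":[[0,0,0],[0,0,-0.01],[0,0,-0.02],[0,0,-0.03],[0,0,-0.03]],"rotation":[[0,0,0],[0,0,0],[0,0,0],[0,0,0],[0,0,0]]}';python3 -m creep '{"offset":[[0,0,-0.03],[0,0,-0.02],[0,0,-0.01],[0,0,0],[0,0,0]],"rotation":[[0,0,0],[0,0,0],[0,0,0],[0,0,0],[0,0,0]]}'
python3 - <<'E'
from h import *
s=env.state(); print(s['ee_pos'],s['ee_rot'],s['qpos'])
im=grab_frame("side")
cv2.imwrite("pics/s7.png",cv2.resize(im[130:310,240:480],(800,600),interpolation=cv2.INTER_CUBIC)[:,:,::-1])
E
```

```text
time_s: 9.82
ee_pos: [525.0, -176.2, 208.2]
ee_rot: [180.0, -0.0, 132.4]
force: [0.2, -0.2, -0.9]
gripper_width: 26.0
time_s: 10.45
ee_pos: [524.6, -176.2, 265.9]
ee_rot: [-180.0, -0.1, 132.4]
force: [0.2, -0.9, -1.8]
gripper_width: 26.0
[ 524.5854813  -176.16355736  265.90237488] [-1.79950653e+02 -1.07937685e-01  1.32415876e+02] [-1.97576861e+01  1.48004152e+01  8.71359644e+01  6.88962851e-03
  7.81821120e+01 -6.21750263e+01]
```

View pics/s7.png

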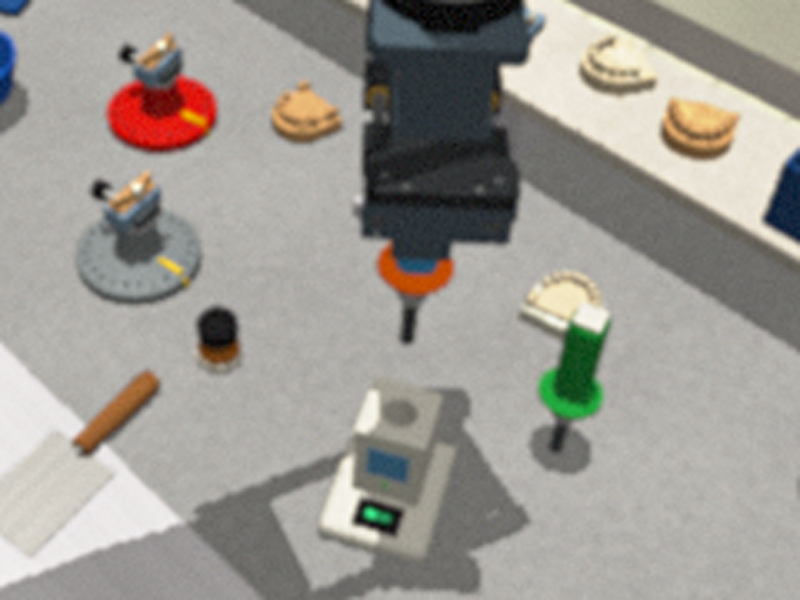

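The lamp is out and hangs straight, with its lens about 97 mm beyond the TCP. Next I tip it in place.

```bash
python3 -m creep '{"offset":[[0,0,0],[0,0,0],[0,0,0],[0,0,0],[0,0,0]],"rotation":[[-2.7,4.2,0],[-4.3,6.7,0],[-4.9,7.6,0],[-4.9,7.6,0],[-4.9,7.6,0]]}'; python3 -m creep '{"offset":[[0,0,0],[0,0,0]],"rotation":[[-3.7,5.8,0],[0,0,0]]}'
cat > tgt.py <<'E'
from h import *
import sys
from scipy.spatial.transform import Rotation as Ro
V=np.array([537.7,126.2,85]); a=np.radians(47); ph=np.radians(-80.4)
d=-np.array([np.sin(a)*np.cos(ph),np.sin(a)*np.sin(ph),np.cos(a)])
s=env.state(); R=Ro.from_euler('xyz',s['ee_rot'],degrees=True).as_matrix()
print("pos",s['ee_pos'].round(1),"z",R[:,2].round(3),"want",d.round(3),"F",s['force'].round(1),"w",s['gripper_width'],"q",s['qpos'].round(0))
ax=np.cross(R[:,2],d); n=np.linalg.norm(ax); print("rotvec tool",(R.T@(ax/n)*np.degrees(np.arcsin(n))).round(1))
for g in map(float,sys.argv[1:]):
    T=V-(g+97)*d; print("gap",g,"T",T.round(1),"tool delta",(R.T@(T-s['ee_pos'])).round(1))
E
python3 tgt.py 80 40 12.5
```

```text
time_s: 11.12
ee_pos: [525.3, -177.0, 266.5]
ee_rot: [155.3, -33.0, 139.8]
force: [0.8, 0.1, -1.3]
gripper_width: 25.9
time_s: 11.38
ee_pos: [524.9, -177.8, 263.7]
ee_rot: [150.0, -38.2, 142.8]
force: [-1.7, 0.4, -2.6]
gripper_width: 25.5
pos [ 524.9 -177.8  263.7] z [-0.124  0.722 -0.681] want [-0.122  0.721 -0.682] F [-1.7  0.4 -2.6] w 25.517908073678388 q [-37.  32.  75.  32. 108. -79.]
rotvec tool [-0.1 -0.1 -0. ]
gap 80.0 T [559.3  -1.4 205.7] tool delta [ 26.5  92.4 162.5]
gap 40.0 T [554.4  27.4 178.4] tool delta [ 26.4  92.5 202.5]
gap 12.5 T [551.1  47.2 159.7] tool delta [ 26.3  92.5 230. ]
```

```bash
python3 -m creep '{"offset":[[0.003,0.012,0.02],[0.006,0.021,0.036],[0.006,0.021,0.037],[0.006,0.021,0.037],[0.004,0.012,0.022]],"rotation":[[0,0,0],[0,0,0],[0,0,0],[0,0,0],[0,0,0]]}'; python3 -m creep '{"offset":[[0.0015,0.005,0.01],[0,0,0],[0,0,0]],"rotation":[[0,0,0],[0,0,0],[0,0,0]]}'
python3 tgt.py 40 12.5
python3 - <<'E'
from h import *
for n in("top","side"):
    im=grab_frame(n); np.savez(f"{n}8.npz",im=im)
    x,y=proj(n,(540,110,90)).astype(int); print(n,x,y)
    cv2.imwrite(f"pics/{n}8.png",cv2.resize(im[y-50:y+50,x-60:x+60],(720,600),interpolation=cv2.INTER_CUBIC)[:,:,::-1])
p=camera_params("wrist");im=grab_frame("wrist"); np.savez("w8.npz",im=im,**p); cv2.imwrite("pics/w8.png",im[:,:,::-1])
E
```

```text
time_s: 12.0
ee_pos: [556.8, -6.9, 213.5]
ee_rot: [149.9, -37.8, 143.2]
force: [0.4, 0.8, -2.6]
gripper_width: 26.1
time_s: 12.38
ee_pos: [559.3, -1.1, 209.5]
ee_rot: [149.9, -37.8, 143.0]
force: [0.3, -0.7, -1.9]
gripper_width: 25.8
pos [559.3  -1.1 209.5] z [-0.122  0.72  -0.683] want [-0.122  0.721 -0.682] F [ 0.3 -0.7 -1.9] w 25.81095346323605 q [-23.  29.  88.  38.  92. -75.]
rotvec tool [-0.1  0.1  0. ]
gap 40.0 T [554.4  27.4 178.4] tool delta [-2.4 -1.6 42.3]
gap 12.5 T [551.1  47.2 159.7] tool delta [-2.4 -1.6 69.8]
top 260 224
side 286 187
```

View pics/top8.png

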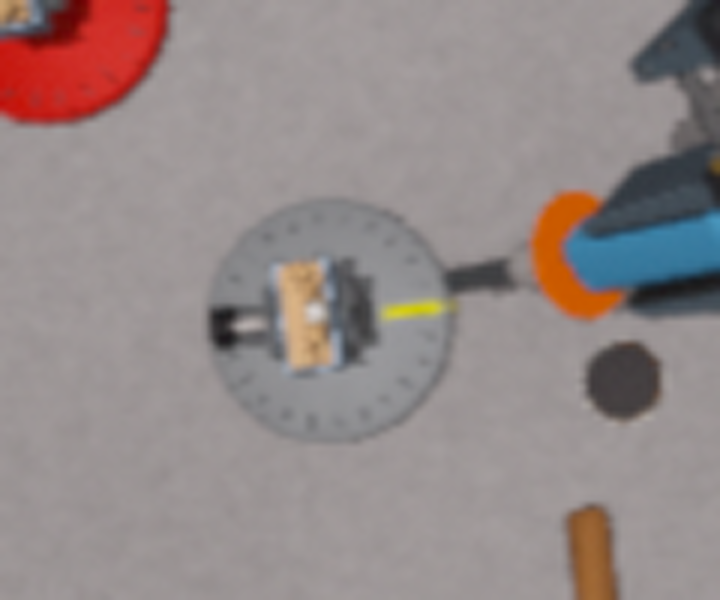

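View pics/side8.png

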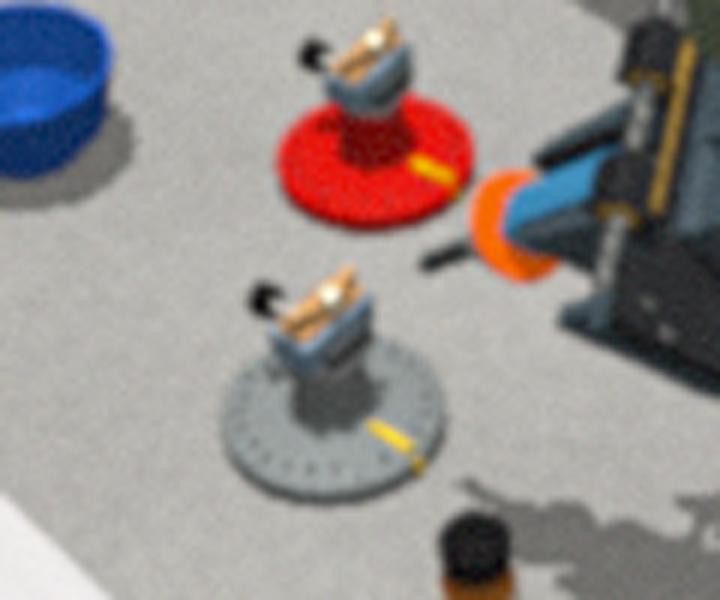

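View pics/w8.png

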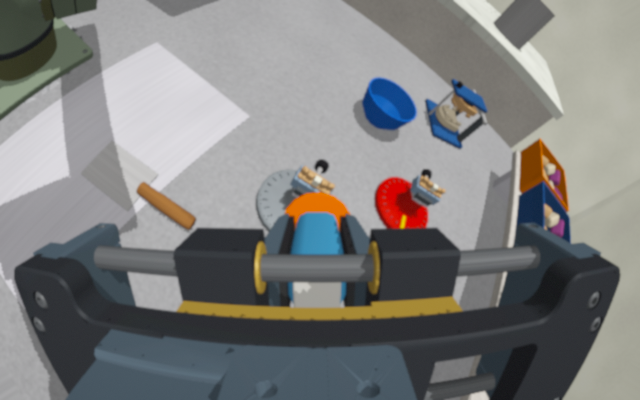

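The tip is at about (447,280) in the top crop and (425,265) in the side crop, and the veneer at (315,313) and (332,295). I'll triangulate both, so shared calibration errors cancel.

```bash
python3 - <<'E'
from h import *
T=lambda x,y:ray("top",(200+x/6,174+y/6)); S=lambda x,y:ray("side",(226+x/6,137+y/6))
a=tri(T(449,280),S(425,265)); b=tri(T(315,313),S(332,295)); c=tri(T(225,328),S(265,300))
print("tip",a,"veneer",b,"screw",c)
s=env.state(); from scipy.spatial.transform import Rotation as Ro
R=Ro.from_euler('xyz',s['ee_rot'],degrees=True).as_matrix(); L=s['ee_pos']+97*R[:,2]; print("lens by kin",L)
V=np.array([537.7,126.2,85]); print("rel vision",a[0]-b[0],"rel kin (veneer top -1x,+6z)",L-(V+[-.5,3,5]))
E
```

```text
tip (array([547.11575647,  69.97546395, 136.41423892]), np.float64(0.023633855060803618)) veneer (array([535.52746982, 128.50353484,  85.78300746]), np.float64(2.8539324440989193)) screw (array([527.98115217, 171.46842932,  57.97560382]), np.float64(0.222306260235963))
lens by kin [547.52630149  68.40389124 142.98274596]
rel vision [ 11.58828665 -58.5280709   50.63123147] rel kin (veneer top -1x,+6z) [ 10.32630149 -60.79610876  52.98274596]
```

```bash
python3 -m creep '{"offset":[[-0.001,-0.001,0.012],[-0.0014,-0.0006,0.015],[0,0,0.015],[0,0,0.012],[0,0,0.006]],"rotation":[[0,0,0],[0,0,0],[0,0,0],[0,0,0],[0,0,0]]}'; python3 -m creep '{"offset":[[0,0,0],[0,0,0]],"rotation":[[0,0,0],[0,0,0]]}'
python3 tgt.py 15 12.5
python3 - <<'E'
from h import *
for n in("top","side"):
    im=grab_frame(n); np.savez(f"{n}9.npz",im=im)
    x,y=proj(n,(540,110,90)).astype(int); print(n,x,y)
    cv2.imwrite(f"pics/{n}9.png",cv2.resize(im[y-25:y+25,x-30:x+30],(720,600),interpolation=cv2.INTER_CUBIC)[:,:,::-1])
E
```

```text
time_s: 13.15
ee_pos: [551.6, 41.6, 165.3]
ee_rot: [149.9, -38.0, 143.0]
force: [-0.2, 0.2, -1.7]
gripper_width: 26.2
time_s: 13.4
ee_pos: [552.3, 40.5, 166.2]
ee_rot: [149.9, -37.9, 143.0]
force: [-0.2, 0.4, -0.3]
gripper_width: 26.2
pos [552.3  40.5 166.2] z [-0.122  0.72  -0.683] want [-0.122  0.721 -0.682] F [-0.2  0.4 -0.3] w 26.215303518360642 q [-20.  30.  94.  40.  85. -77.]
rotvec tool [-0.  0. -0.]
gap 15.0 T [551.4  45.4 161.4] tool delta [-0.1 -0.2  7. ]
gap 12.5 T [551.1  47.2 159.7] tool delta [-0.  -0.2  9.5]
top 260 224
side 286 187
```

View pics/top9.png

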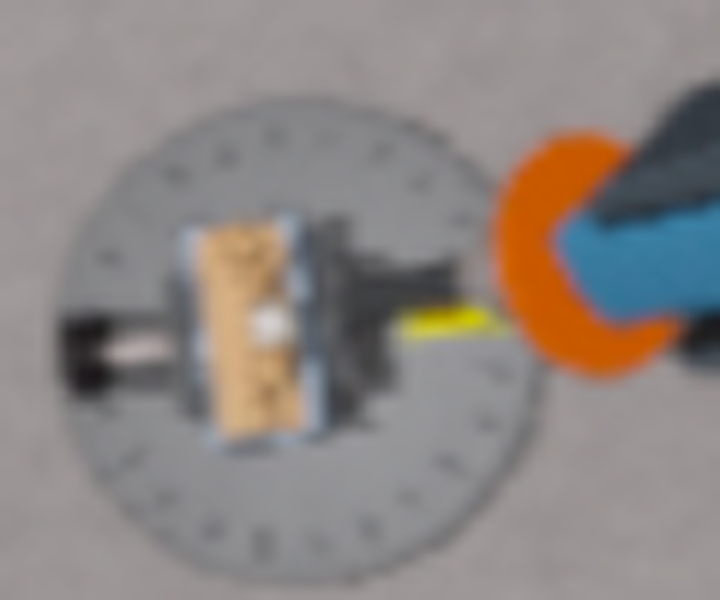

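View pics/side9.png

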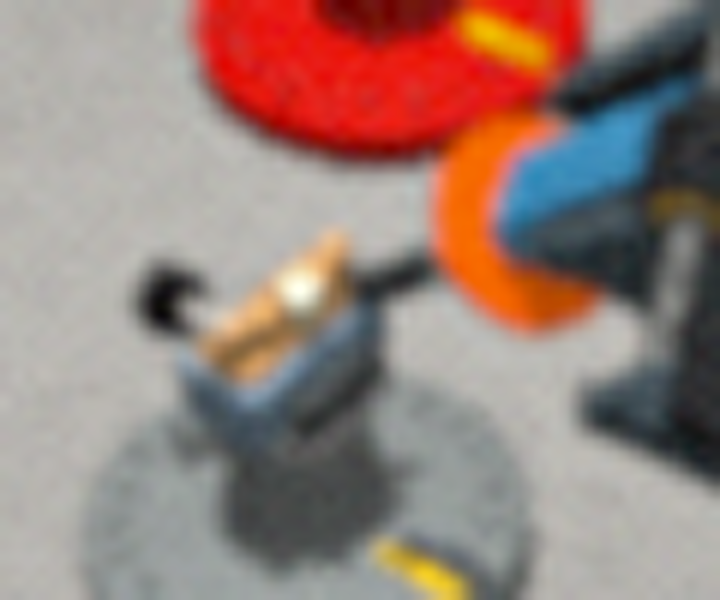

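```bash
python3 - <<'E'
from h import *
from scipy.spatial.transform import Rotation as Ro
s=env.state(); R=Ro.from_euler('xyz',s['ee_rot'],degrees=True).as_matrix(); z=R[:,2];T=s['ee_pos']
V=np.array([537.7,126.2,85])
for n,o in(("top",(230,199)),("side",(256,162))):
    im=cv2.imread(f"pics/{n}9.png")
    g=np.clip(im.astype(float)*1.5,0,255).astype(np.uint8)
    f=lambda X:tuple(((proj(n,X)-o)*12+6).astype(int))
    for k in(97,57): 
        print(n,k,f(T+z*k)); cv2.circle(g,f(T+z*k),4,(255,0,255),-1)
    cv2.circle(g,f(V),4,(0,255,0),-1); cv2.circle(g,f(V+[-.2,1,6.5]),4,(255,255,0),-1)
    c=np.array([536,136.]); 
    for e in [(24,12),(24,-12),(-24,12),(-24,-12)]:
        ph=np.radians(9.6); X=[c[0]+e[0]*np.cos(ph)-e[1]*np.sin(ph),c[1]+e[0]*np.sin(ph)+e[1]*np.cos(ph),76]; cv2.circle(g,f(X),4,(0,0,255),-1)
    cv2.imwrite(f"pics/{n}9o.png",g)
E
```

```text
top 97 (np.int64(360), np.int64(302))
top 57 (np.int64(489), np.int64(275))
side 97 (np.int64(366), np.int64(280))
side 57 (np.int64(458), np.int64(244))
```

View pics/top9o.png

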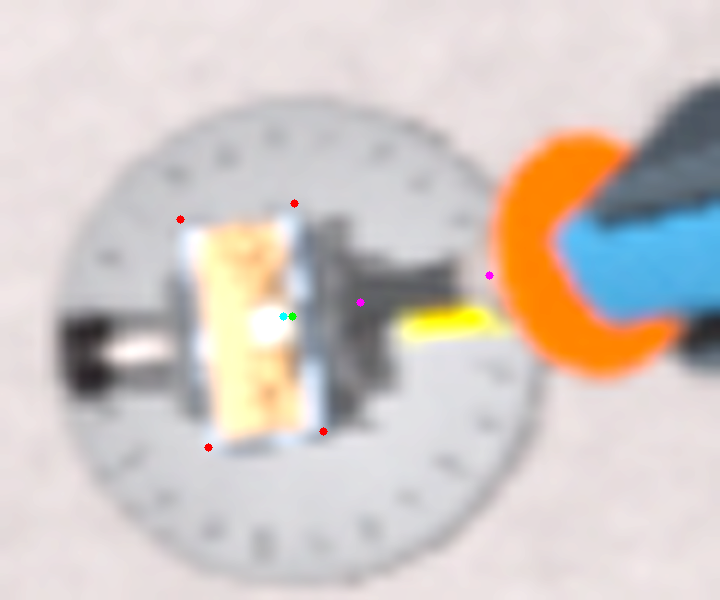

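View pics/side9o.png

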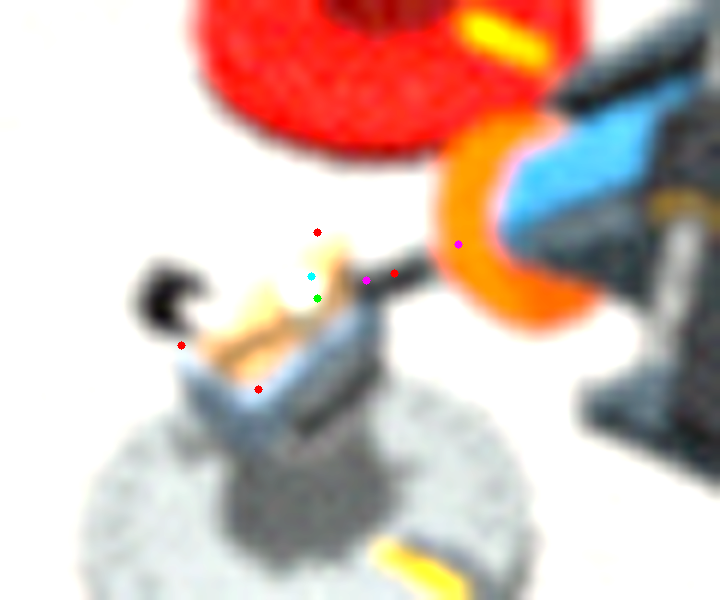

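The kinematic overlay agrees with the pictures to about 2 mm. Relative to the lamp, the cast appears about 1–1.5 mm further to -x and +y. I'll take the mean of the two estimates and approach.

```bash
sed -i 's/537.7,126.2,85/536.5,127.4,85/' tgt.py; python3 tgt.py 12.5
```

```text
pos [552.3  40.4 166.3] z [-0.122  0.72  -0.683] want [-0.122  0.721 -0.682] F [-0.4  0.5 -2.1] w 25.9860057147149 q [-20.  30.  94.  40.  85. -77.]
rotvec tool [-0.  0.  0.]
gap 12.5 T [549.9  48.4 159.7] tool delta [ 1.3 -0.4 10.6]
```

```bash
python3 -m creep '{"offset":[[0.0013,-0.0004,0.002],[0,0,0.003],[0,0,0.003],[0,0,0.002],[0,0,0.0005]],"rotation":[[0,0,0],[0,0,0],[0,0,0],[0,0,0],[0,0,0]]}'; python3 -m creep '{"offset":[[0,0,0],[0,0,0],[0,0,0]],"rotation":[[0,0,0],[0,0,0],[0,0,0]]}'
python3 tgt.py 12.5
python3 - <<'E'
from h import *
for n in("top","side"):
    im=grab_frame(n); np.savez(f"{n}10.npz",im=im)
    x,y=proj(n,(540,110,90)).astype(int)
    cv2.imwrite(f"pics/{n}10.png",cv2.resize(im[y-25:y+25,x-30:x+30],(720,600),interpolation=cv2.INTER_CUBIC)[:,:,::-1])
E
```

```text
time_s: 14.12
ee_pos: [549.5, 48.8, 159.3]
ee_rot: [149.9, -37.9, 143.0]
force: [-0.2, -0.3, -1.4]
gripper_width: 25.8
time_s: 14.5
ee_pos: [549.7, 48.6, 159.5]
ee_rot: [149.9, -37.9, 143.0]
force: [-0.6, -0.4, -2.4]
gripper_width: 25.7
pos [549.7  48.6 159.5] z [-0.123  0.721 -0.682] want [-0.122  0.721 -0.682] F [-0.6 -0.4 -2.4] w 25.726186711746283 q [-19.  30.  95.  40.  84. -77.]
rotvec tool [-0.1  0.   0. ]
gap 12.5 T [549.9  48.4 159.7] tool delta [-0.1  0.1 -0.3]
```

View pics/top10.png

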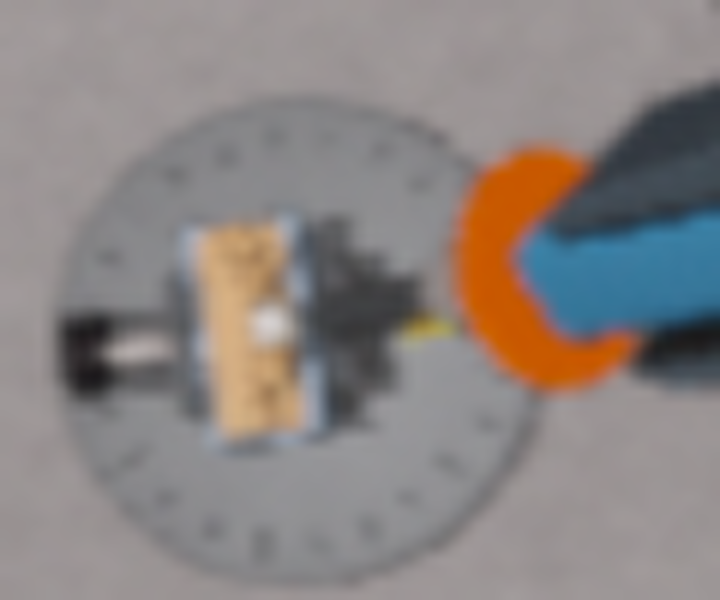

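View pics/side10.png

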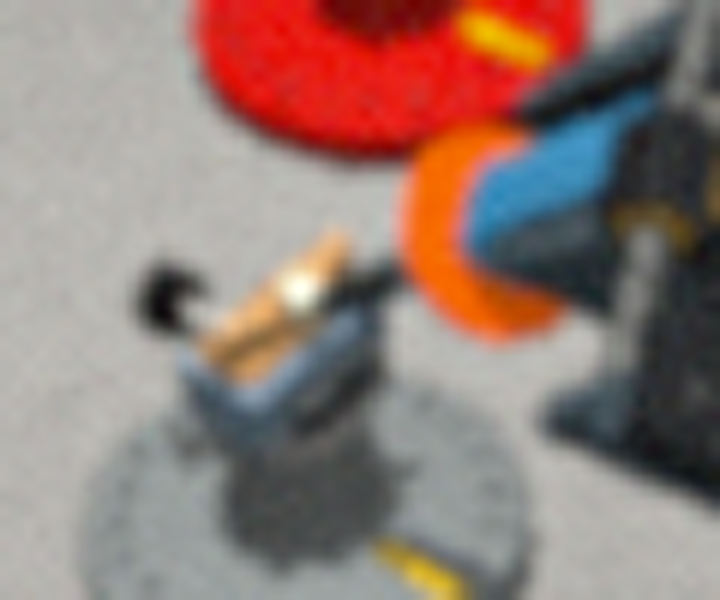

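Both views show the lens just in front of the veneer, the tip near (328,295) in the side crop and the veneer at (300,290). As an independent check on the gap, I'll compare the predicted and seen glare disc and veneer in each view.

```bash
python3 - <<'E'
from h import *
from scipy.spatial.transform import Rotation as Ro
s=env.state(); R=Ro.from_euler('xyz',s['ee_rot'],degrees=True).as_matrix(); z=R[:,2];T=s['ee_pos']
lens=T+97*z; V=np.array([537.7,126.2,85]); ph=np.radians(-80.4); vx=np.array([np.cos(ph),np.sin(ph),0]); vy=np.array([-vx[1],vx[0],0])
out={}
for n in("top","side"):
    im=np.load(f"{n}10.npz")["im"]; x,y=proj(n,(540,110,90)).astype(int); a,b=x-30,y-25
    im=cv2.resize(im[b:b+50,a:a+70],None,fx=8,fy=8,interpolation=cv2.INTER_LINEAR)
    m=mask(im,(4,170,120),(16,255,255)); B=max(blobs(m,100),key=lambda q:q[0])[2]
    obs=np.array([B[0],B[1],B[1]+B[3]-1])/8-.44+[a,b,b]
    c=lens-z*70; rim=np.array([proj(n,c+24*(np.cos(t)*R[:,0]+np.sin(t)*R[:,1])) for t in np.linspace(0,6.28,200)]+[proj(n,c-3*z+24*(np.cos(t)*R[:,0]+np.sin(t)*R[:,1])) for t in np.linspace(0,6.28,200)])
    pr=np.array([rim[:,0].min(),rim[:,1].min(),rim[:,1].max()])
    dd=obs-pr; dd=np.array([dd[0],(dd[1]+dd[2])/2])
    mv=mask(im,(0,0,185 if n=="top" else 215),(40,75,255)); 
    mv[:, :]=mv; bl=[q for q in blobs(mv,60) if np.hypot(*(q[1]/8-.44+[a,b]-proj(n,V)))<4]
    # predicted veneer: centroid of projected visible corner hull (top + face)
    P=[V+vy*e+np.array([0,0,h])-vx*k for e in(-4,4) for h,k in((6.5,0),(6.5,6),(-4.7,0))]
    H=cv2.convexHull(np.array([proj(n,q) for q in P],np.float32)); M=cv2.moments(H); pv=np.array([M['m10'],M['m01']])/M['m00']
    print(n,"disc obs-pred",dd.round(2),"edges",(obs-pr).round(2)); 
    for q in bl:
        ov=q[1]/8-.44+[a,b]; print("  veneer obs",ov.round(2),"pred",pv.round(2),"diff",(ov-pv).round(2),"area px",q[0]/64,"hull",M['m00'])
E
```

```text
top disc obs-pred [0.31 0.13] edges [ 0.31  0.75 -0.48]
  veneer obs [251.5 225.8] pred [252.63 224.99] diff [-1.13  0.81] area px 7.96875 hull 10.340951725142077
side disc obs-pred [ 0.27 -0.  ] edges [ 0.27  0.08 -0.09]
  veneer obs [280.08 185.05] pred [281.33 185.53] diff [-1.25 -0.48] area px 8.515625 hull 12.56278357328847
```

The disc matches the arm's kinematics to about 0.3 px. The veneer offset leaves the best-light point 3–5.5 mm from the veneer under either estimate, and the lens edge clears it by more than 3 mm. The reading is steady, so I'm handing in.

```bash
python3 -m creep '{"offset":[[0,0,0],[0,0,0],[0,0,0]],"rotation":[[0,0,0],[0,0,0],[0,0,0]]}'; python3 -c "
from workcell import env
print(env.state()['qvel'].round(2)); print(env.job_done())"
```

```text
time_s: 14.98
ee_pos: [549.6, 48.7, 159.5]
ee_rot: [149.9, -37.9, 143.0]
force: [-0.3, -0.7, -1.4]
gripper_width: 25.9
[ 0.09  0.01 -0.15 -0.03  0.03  0.07]
the job is handed in; nothing more can be done
None
```

I turned the cast until the veneer faced the index line and let go of it. I then drew the lamp from its stand, tipped it 47° from upright and brought its lens to about 12 mm from the veneer, from the index-line side. The job was handed in at about 15 s with the lamp still held steady; no verdict was reported.

**Last checks:**
- **Cast:** a wrist view put the veneer within about 2° of the index line after release. The later top view showed it unchanged.
- **Grip:** the jaws read 25.9 mm on the 26 mm handle, the outside force was about 2 N or less, and the joints were practically still.
- **Lamp position:** the glare disc matched the arm's own position to about 0.3 px in both fixed views.
- **Contacts:** I saw no sign of the veneer being touched, and nothing on the bench was seen to move. I did not re-measure every bystander.

**Disagreement:** the veneer's position differed by up to about 3 mm between sources. The position felt when pinching the cast and the wrist camera roughly agreed, but the top and side views put it further away. I aimed between them, so I estimate the best-light point is 3.5–5.5 mm from the veneer (limit 10 mm) with over 3 mm of clearance at the lens edge.

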